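# Scan a circuit board, release the safety catch and hold down the test lever

### The arm

A 6-joint arm with a two-finger parallel gripper is mounted at the origin on the work surface. World frame = base frame: x ahead of the robot, y to its left, z up, the work surface at z = 0. Lengths are in m, angles in rad, forces in N, time in s.
With the tool pointing down it reaches from about 0.25 to 0.8 m from the base axis. Payload 8.5 kg.
Tool frame: the origin (TCP) lies at the very end of the fingers, on their centre line; the grasp point (between the pads) lies robot.grip_point_offset behind it (robot.grip_point_offset is the distance from the TCP to the grasp point, in m); z points along the fingers, y is the line along which they close (so a half turn about z gives the same grasp; the last joint's range is limited). The gripper opens to 85 mm and grips with 20 to 120 N. Pads are 22 mm wide; open, the fingers measure 114 mm over their backs; the gripper's body (76 mm by 85 mm) begins 54 mm behind the grasp point. The pads swing forward as they close: fully open they stand 13 mm farther back than shut.
Start: joints at [-1.106, 0.238, -0.013, 1.319, 0, 1.571], TCP at [0.235, -0.469, 0.196] pointing down, gripper open.
Joint ranges: [-2.66, 2.66], [-1.03, 1.9], [-1.14, 1.46], [-1.82, 2.27], [-1.45, 1.34], [-3.14, 3.14]. Speed limits (rad/s): [2.22, 2.22, 2.79, 3.14, 3.14, 3.14].

### API

Orientations are given as a unit quaternion [w, x, y, z].
In Python, from station import robot gives the robot as it stands.
- The arm moves only by the tool jog_arm, never from a script. Its argument "targets" is a list of rows, each a list of 7 numbers: the turn, a rotation vector about the tool's x, y, z in rad, then the shift along the tool's x, y, z in cm, then the closure, from 0 (fully open) to 1 (shut). In form: [[ax, ay, az, tx, ty, tz, claw], ...]. A call has 1 to 5 rows; each row shifts and turns the commanded pose from where the row before left it, along the tool's axes as they then stand; what a row does not reach is not made up. A row lasts 1/8 s, in which the tool goes at most 62.5 mm and 10.7 degrees, less where a joint would pass 70% of its speed; a pose out of reach is approached as far as the arm can. A call with a gripper value outside its range is refused whole. The fingers move at their own pace and stop on an object; the grip force is fixed at half the most. Time passes only in rows, so rows that do not move let the fingers close. It gives the time, the measured TCP pose, the force, the opening and the grip force at its end, in the units of the state.
- robot.get_obs(): the state, without advancing time (a new reading comes with each control period).
- robot.get_image(name): name is "side" or "top"; returns the picture (384x512x3 uint8, red, green, blue); there is no depth.
- robot.camera_info(name): a dict with "fovy" (degrees; the focal length in pixels is half the picture's height over the tangent of half this angle, whatever the lens; pixels are square), "cx", "cy" (the principal point, pixels), "dist_coeffs" ([k1, k2, p1, p2, k3] as OpenCV has them; the pictures are not rectified), "R" (3x3) and "t" (3): a world point X has camera coordinates R X + t. Camera axes: x right, y down, z forward; pixel columns grow to the right and rows downward; lengths in m; the calibration is good to about 2 mm. A picture is of the moment at which its call begins. camera_info takes no time and is no camera call.
- robot.finish_job(): hands the job in; it is judged then, once.
Trained networks look in the newest picture that a camera, given by its name, has taken for a name from the list of things; names that differ only in an ending like _2 or _b are one class to them, and where a whole thing is asked for, a point or a joint stands for the part that bears it (a point fixed in the world has none). Each returns a list of dicts, best first, with "confidence" (0 to 1); they miss things now and then, are a little off and sometimes report something else, mostly with a low value. They report only what shows in the picture. A call takes as long as a camera call.
- robot.look_for(camera, label): "position" ([column, row] as shares, 0 to 1, of the picture: columns of its width, rows of its height, amid what is visible of it).
- robot.trace(camera, label): "region" (384x512 bool, what is visible of it) and "position" ([column, row] as shares, 0 to 1, of the picture: columns of its width, rows of its height, amid what is visible of it).
The state is a dict: "t": time; "qpos": joint angles; "joint_vel": joint speeds; "tau": joint torques, N m; "eef_pos": TCP position; "tool_rot": TCP orientation; "wrist_force": force on the tool from outside, world axes, zero at the start; "torque": the same for the moment, N m; "gripper_width": opening from 0.0 (shut) to 1.0 (fully open); "grasp_force": force on a finger pad.
Only numpy, scipy, OpenCV 4.12 (cv2) and the standard library are available. Lean on these libraries where they do the work, as an engineer would, in place of code of your own. Each camera call takes 0.05 s, during which the arm holds its last target. There are 200 camera calls.

### The job

Test the circuit board in the station: first pick up the hand scanner, aim its window at the middle of the printed label on the board from roughly 8 cm away, hold it steady there for a second, and set it gently back upright on the green bench. Then flip the upright safety catch in front of the lever right over sideways, away from the board, and only after that pull the lever by its black cross handle all the way towards the robot to its stop. Finish while still holding the lever there with the fingers (it springs back if let go); leave the mouse, the screwdriver and the parts tray alone.

Things in the scene. Friction and masses are not known exactly. Their poses are not given: they have to be found in the camera images.
- station: Fixed board test station. Origin on the bench; x points away from the operator (robot on the -x side), y left, z up. In mm in this frame: white base x -50 to 130, y -20 to 150, 70 high, with a green circuit board (130 x 120, top 74 high) centred at x 30, y 70; grey lever console x -120 to 40, y -155 to -25, 70 high, carrying the lever and, nearer the operator, the safety catch.
- crossbar (a point): Top middle of the aluminium crossbar (30 x 180 mm) on two steel columns behind the board, 209 mm above the bench, at x 113, y 70 mm in the station's frame. In front of it, over the back of the board only (station x 40 to 120), hangs a clear press plate, top 135 mm high, that moves down 30 mm as the lever is pulled.
- label (a point): Middle of the white bar-code label (34 x 44 mm), lying flat, face up, on the front part of the circuit board, 75 mm above the bench; at x -12, y 70 mm in the station's frame.
- scanner: Loose hand scanner, about 260 g, standing on its flat foot. Origin at the foot's underside, x forwards (the way the nose looks), z up. Foot 86 x 70 x 14 mm, handle 34 x 32 mm; the level black head is a block 75 mm long (x -37 to 37), 42 mm wide (y), 110 to 152 mm high, good to grip across its width from above; the nose slopes forwards and down from it by 45 degrees.
- scanner_window: Amber scanning window (34 x 26 mm) in the end of the scanner's nose, 63 mm ahead of and 97 mm above the scanner's origin. Origin at its middle; x is the line of sight, out of the window, forwards and 45 degrees down when the scanner is upright. It reads a label 30 to 140 mm away whose middle is within 15 mm of the line of sight.
- catch (a joint): Angle of the safety catch (rad): 0 = upright, locking the lever; 1.35 = lying right over to the station's -y side (stop). It is stiff (about 0.05 N m) and stays where it is left. At least 1.0 counts as flipped over.
- catch_hinge (a point): Middle of the catch's hinge line, which runs along the station's x; 80 mm above the bench, at x -85, y -90 mm in the station's frame. Two small lugs beside it (at x -102 and -68) reach 86 mm high.
- catch_top (a point): Top of the catch's steel tab, 65 mm from its hinge. The tab is 24 mm wide (station x), 10 mm thick (station y), from 5 to 65 mm above the hinge. A 10 mm pin with a flat pad (26 x 16 mm) sticks out of it 50 mm above the hinge, 57 mm towards station +x; it blocks the lever's stem while the catch is up. Push the tab sideways to station -y, or pinch it and lay it over.
- lever (a joint): Angle of the lever (rad): 0 = rest, leaning 0.3 rad back (towards station +x); grows as the handle is pulled towards the operator (station -x) to its stop at 0.9 (leaning 0.6 forwards). A spring always pulls it back: about 4 N at the handle at rest, 9 N at the stop. At least 0.78 counts as fully pulled.
- lever_pivot (a point): Middle of the lever's pivot line, which runs along the station's y; 85 mm above the bench, at x -30, y -90 mm in the station's frame. It sits between two aluminium cheeks 104 mm high.
- lever_grip (a point): Middle of the black round cross handle (T-bar) at the top of the lever, 18 mm diameter, 110 mm long, lying along the station's y. This point is 130 mm from the pivot, at rest about 209 mm above the bench. The round steel stem (14 mm) joins it from below in the middle, so grip or hook the bar from above to one side of the middle (25 to 35 mm off).
- mouse: Loose black computer mouse 105 x 60 x 33 mm, origin at the underside. Leave alone.
- screwdriver: Loose screwdriver lying along its x axis, about 200 mm long, origin at the underside. Leave alone.
- parts_tray: Loose open grey tray 120 x 90 x 35 mm, origin at the underside. Leave alone.

How it is judged:
By the outcome, as a careful person would: the job done as asked, in the order asked, and still so for the second after the job is handed in, while the arm keeps its last pose, push and grip.
It also fails if it takes over 72 s, if anything falls off the work surface, if the arm or the gripper's body presses on something with over 40 N, if the wrist force passes 120 N, or if a joint passes its speed limit or range.

## Working session

There is one attempt and no reset: what is moved stays moved. The work goes in short steps, Python scripts to look and compute and a tool call to move; the robot and the scene stay as the last step left them, time stands still between calls to the robot, and variables do not carry over. Pictures are saved under pics/ and viewed, at most 12 in all, crops included, and the job is handed in when it is done.

Besides the shell and the picture viewer there is one more tool, called after "Request:" as name(argument=value, ...), one argument or row to a line, values as JSON. jog_arm: Moves the arm, as the interface text tells. Its arguments: {"type":"object","properties":{"targets":{"type":"array"}},"required":["targets"]}

```bash
mkdir -p pics; ls; python3 - <<'E'
from station import robot
import cv2,numpy as np
o=robot.get_obs();print({k:np.round(v,3) for k,v in o.items()}, robot.grip_point_offset)
ims=[]
for c in("side","top"):
    im=robot.get_image(c);cv2.imwrite(f"pics/{c}0.png",im[:,:,::-1])
    print(c,robot.camera_info(c))
    for n in("crossbar","label","scanner","scanner_window","catch_hinge","catch_top","lever_pivot","lever_grip","mouse","screwdriver","parts_tray"):
        r=robot.look_for(c,n)
        print(n,[(np.round(np.array(d["position"])*[512,384],1).tolist(),round(d["confidence"],2)) for d in r[:2]])
E
```

```text
pics
{'t': np.float64(0.0), 'qpos': array([-1.106,  0.239, -0.014,  1.319, -0.   ,  1.571]), 'joint_vel': array([-0.001,  0.001, -0.   , -0.   , -0.001,  0.001]), 'tau': array([-2.0000e-03, -5.3878e+01,  3.4643e+01,  1.9000e-02, -0.0000e+00,
       -0.0000e+00]), 'eef_pos': array([ 0.235, -0.469,  0.196]), 'tool_rot': array([-0.001,  0.973,  0.23 , -0.   ]), 'wrist_force': array([ 0.49 , -0.314, -0.301]), 'torque': array([ 0.064,  0.016, -0.017]), 'grasp_force': np.float64(0.0), 'gripper_width': np.float64(0.999)} 0.0187
side {'fovy': 43.52865917672802, 'cx': 261.2454380331586, 'cy': 185.69011563074798, 'dist_coeffs': array([-0.0439363,  0.       ,  0.       ,  0.       ,  0.       ]), 'R': array([[-0.99256718, -0.12162068,  0.00433672],
       [-0.07650493,  0.59586381, -0.79943312],
       [ 0.09464351, -0.79382286, -0.60073944]]), 't': array([0.53719324, 0.16880543, 1.54836211])}
crossbar [([226.4, 208.1], 0.91)]
label [([223.0, 208.8], 0.58)]
scanner [([273.3, 293.2], 0.84)]
scanner_window [([257.8, 174.1], 0.57)]
catch_hinge [([225.1, 208.8], 0.69), ([270.2, 156.2], 0.3)]
catch_
[... 420 characters left out ...]
   ]), 'R': array([[-0.01236275, -0.99979225,  0.0162057 ],
       [-0.99267039,  0.01032293, -0.12041154],
       [ 0.12021924, -0.01757553, -0.99259178]]), 't': array([4.07972066e-04, 5.69764681e-01, 1.16377820e+00])}
crossbar [([240.5, 159.8], 0.82), ([121.0, 230.2], 0.71)]
label [([242.9, 160.8], 0.93), ([374.7, 193.9], 0.3)]
scanner [([122.4, 227.6], 0.83)]
scanner_window [([242.9, 160.5], 0.2)]
catch_hinge [([244.9, 160.4], 0.92), ([376.8, 190.4], 0.44)]
catch_top [([287.8, 186.6], 0.52)]
lever_pivot [([242.5, 158.6], 0.97)]
lever_grip [([285.5, 153.7], 0.77), ([123.0, 227.5], 0.16)]
mouse [([361.8, 243.0], 0.71)]
screwdriver [([375.2, 189.7], 0.57)]
parts_tray [([119.8, 165.7], 0.56)]
```

```bash
python3 - <<'E'
import cv2
a=cv2.imread("pics/side0.png");b=cv2.imread("pics/top0.png")
cv2.imwrite("pics/s1.png",cv2.resize(a[110:350,150:350],None,fx=2.5,fy=2.5,interpolation=cv2.INTER_CUBIC))
cv2.imwrite("pics/t1.png",cv2.resize(b[90:290,80:346],None,fx=3,fy=3,interpolation=cv2.INTER_CUBIC))
E
```

```text
(no output)
```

View pics/s1.png

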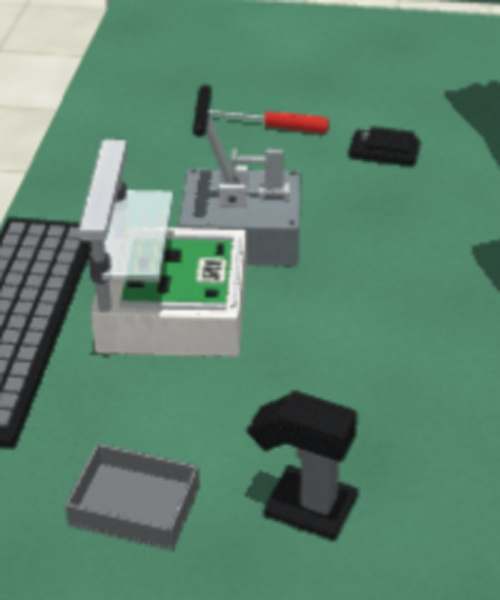

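View pics/t1.png

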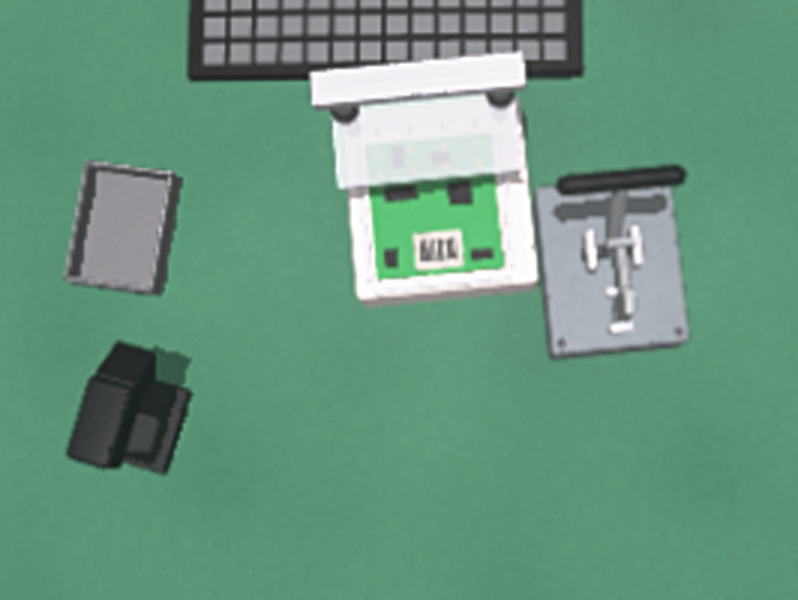

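The side view shows the station, with the label at about (234,218), the lever T-bar at (231,154) and the catch upright at (260,171). The scanner stands at about (272,293) with its nose towards +x. The top view shows the label at (226,173), the T-bar middle at (287,150) and the scanner head at (114,230). The networks often confused parts, so I'll fit poses to these corner points.

```bash
cat >h.py <<'E'
from station import robot
import cv2,numpy as np
from scipy.optimize import least_squares
def proj(c,P):
    i=robot.camera_info(c);f=192/np.tan(np.radians(i["fovy"])/2)
    K=np.array([[f,0,i["cx"]],[0,f,i["cy"]],[0,0,1]])
    return cv2.projectPoints(np.array(P,float).reshape(-1,1,3),cv2.Rodrigues(i["R"])[0],i["t"],K,i["dist_coeffs"])[0][:,0]
def place(p,P):
    P=np.array(P,float)/1000;c,s=np.cos(p[2]),np.sin(p[2])
    return P@np.array([[c,-s,0],[s,c,0],[0,0,1]]).T+[p[0],p[1],0]
def fit(obs,p0):
    def r(p):return np.concatenate([(proj(c,place(p,[m]))[0]-u) for c,m,u in obs])
    s=least_squares(lambda p:r(p),p0,loss="soft_l1")
    return s.x,r(s.x).reshape(-1,2)
T=lambda x,y:np.array([80+x/3,90+y/3])-.33
S=lambda x,y:np.array([150+x/2.5,110+y/2.5])-.3
E
cat >f.py <<'E'
from h import *
st=[("top",(-12,70,75),T(437,250)),("top",(128,160,209),T(311,73)),("top",(128,-20,209),T(523,53)),("top",(98,160,209),T(312,107)),("top",(98,-20,209),T(526,87)),
("top",(8.4,-35,209),T(557,185)),("top",(8.4,-145,209),T(687,174)),("top",(-85,-90,145),T(621,327)),("top",(-35,130,74),T(376,280)),("top",(-35,10,74),T(505,267)),
("top",(-120,-25,70),T(551,355)),("top",(-120,-155,70),T(689,340)),
("side",(-12,70,75),S(211,270)),("side",(-85,-90,145),S(275,152)),("side",(-120,-25,70),S(298,228)),("side",(-120,-155,70),S(300,175)),("side",(-50,150,70),S(240,318)),("side",(130,150,70),S(94,307))]
p,r=fit(st,[.55,0,0]);print("station",p.round(4));print(np.c_[r.round(1)].tolist())
sc=[("top",(-37,21,152),T(70,456)),("top",(-37,-21,152),T(115,467)),("top",(37,21,152),T(97,377)),("top",(37,-21,152),T(133,383)),
("top",(43,-35,14),T(189,388)),("top",(-43,-35,14),T(165,472)),("side",(-43,35,0),S(338,538)),("side",(-43,-35,14),S(357,488)),("side",(43,35,14),S(265,500))]
q,r=fit(sc,[.45,.3,0]);print("scanner",q.round(4));print(r.round(1).tolist())
for n,m in dict(label=(-12,70,75),crossbar=(113,70,209),hinge=(-85,-90,80),ctop=(-85,-90,145),grip=(8.4,-90,209)).items():print(n,place(p,[m]).round(4))
E
python3 f.py
```

```text
station [ 0.6343 -0.0035  0.0882]
[[0.4, -0.1], [-0.5, -0.7], [-0.2, -0.8], [0.0, -0.6], [-0.0, -0.8], [-0.7, 0.7], [-0.3, 0.2], [1.4, -8.6], [0.0, 0.2], [-0.1, 0.3], [0.1, 0.1], [0.4, 0.5], [1.0, -0.0], [0.5, 0.2], [1.2, -0.0], [1.1, -2.0], [0.0, -0.3], [-1.0, 2.5]]
scanner [ 0.46    0.3526 -0.2714]
[[-0.5, -1.1], [-0.3, -0.4], [-1.5, -2.3], [1.6, -0.0], [1.3, 0.3], [1.2, 0.9], [0.4, 1.2], [1.9, -1.5], [-0.1, 2.9]]
label [[0.6162 0.0652 0.075 ]]
crossbar [[0.7407 0.0762 0.209 ]]
hinge [[ 0.5576 -0.1007  0.08  ]]
ctop [[ 0.5576 -0.1007  0.145 ]]
grip [[ 0.6506 -0.0924  0.209 ]]
```

```bash
cat >>h.py <<'E'
def rot(yaw):c,s=np.cos(yaw),np.sin(yaw);return np.array([[c,s,0],[s,-c,0],[0,0,-1.]])
def state():
    o=robot.get_obs();w,x,y,z=o["tool_rot"]
    yaw=np.arctan2(2*(x*y+w*z),1-2*(y*y+z*z))
    return o,np.r_[o["eef_pos"],yaw]
def plan(wps,step=.055,start=None):
    """wps: x,y,z,yaw,claw[,step]; prints tool-frame rows, 5 per line"""
    cur=np.array(state()[1] if start is None else start);rows=[]
    for w in wps:
        st=w[5] if len(w)>5 else step;tgt=np.array(w[:4],float)
        d=tgt-cur;d[3]=d[3]if start is not None else (d[3]+np.pi)%(2*np.pi)-np.pi
        n=max(1,int(np.ceil(max(np.linalg.norm(d[:3])/st-.02,abs(d[3])/.18))));b=cur.copy();tgt=b+d
        for k in range(n):
            e=b+d*(k+1)/n-cur
            t=np.round(rot(cur[3]).T@e[:3]*100,1);a=-np.round(e[3],2)
            rows.append([0,0,float(a),*map(float,t),w[4]])
            cur[:3]+=rot(cur[3])@t/100;cur[3]-=a
    for i in range(0,len(rows),5):print(str(rows[i:i+5]).replace(".0,",",").replace(" ",""))
    print(len(rows),cur.round(3))
E
python3 - <<'E'
from h import *
print(state()[1])
plan([(.46,.353,.2,2.87,0),(.46,.353,.108,2.87,0,.035)])
E
```

```text
[ 0.23531021 -0.46927428  0.19626825  0.46480333]
[[0,0,-0.15,3.6,-4,-0,0],[0,0,-0.15,4.1,-3.4,-0,0],[0,0,-0.15,4.5,-2.7,-0.1,0],[0,0,-0.15,5,-2,0,0],[0,0,-0.15,5.1,-1.3,-0,0]]
[[0,0,-0.15,5.3,-0.5,-0,0],[0,0,-0.15,5.4,0.4,-0.1,0],[0,0,-0.15,5.2,1.1,0,0],[0,0,-0.15,5,1.9,-0,0],[0,0,-0.15,4.6,2.6,-0,0]]
[[0,0,-0.15,4.2,3.2,-0.1,0],[0,0,-0.15,3.7,3.9,0,0],[0,0,-0.15,3,4.4,-0,0],[0,0,-0.15,2.4,4.7,-0,0],[0,0,-0.15,1.6,5.1,-0,0]]
[[0,0,-0.16,0.9,5.3,-0.1,0],[0,0,0,-0,-0,3.1,0],[0,0,0,-0,-0,3.1,0],[0,0,0,-0,-0,3,0]]
19 [0.46  0.353 0.108 2.875]
```

Request:
jog_arm(
  targets=[
    [0, 0, -0.15, 3.6, -4, 0, 0],
    [0, 0, -0.15, 4.1, -3.4, 0, 0],
    [0, 0, -0.15, 4.5, -2.7, -0.1, 0],
    [0, 0, -0.15, 5, -2, 0, 0],
    [0, 0, -0.15, 5.1, -1.3, 0, 0],
  ],
)

```text
t: 1.82
eef_pos: [0.3055, -0.2111, 0.1975]
tool_rot: [0.0, 0.82, 0.573, 0.0]
wrist_force: [1.8, 0.4, -0.3]
gripper_width: 1.003
grasp_force: 0.0
```

Request:
jog_arm(
  targets=[
    [0, 0, -0.15, 5.3, -0.5, 0, 0],
    [0, 0, -0.15, 5.4, 0.4, -0.1, 0],
    [0, 0, -0.15, 5.2, 1.1, 0, 0],
    [0, 0, -0.15, 5, 1.9, 0, 0],
    [0, 0, -0.15, 4.6, 2.6, 0, 0],
  ],
)

```text
t: 2.45
eef_pos: [0.3765, 0.0465, 0.1986]
tool_rot: [0.0, 0.553, 0.833, 0.0]
wrist_force: [0.7, -0.8, -0.5]
gripper_width: 0.998
grasp_force: 0.0
```

Request:
jog_arm(
  targets=[
    [0, 0, -0.15, 4.2, 3.2, -0.1, 0],
    [0, 0, -0.15, 3.7, 3.9, 0, 0],
    [0, 0, -0.15, 3, 4.4, 0, 0],
    [0, 0, -0.15, 2.4, 4.7, 0, 0],
    [0, 0, -0.15, 1.6, 5.1, 0, 0],
  ],
)

```text
t: 3.08
eef_pos: [0.4464, 0.3032, 0.1994]
tool_rot: [0.0, 0.209, 0.978, 0.0]
wrist_force: [1.0, 0.2, -0.8]
gripper_width: 1.0
grasp_force: 0.0
```

Request:
jog_arm(
  targets=[
    [0, 0, -0.16, 0.9, 5.3, -0.1, 0],
    [0, 0, 0, 0, 0, 0, 0],
  ],
)

```text
t: 3.32
eef_pos: [0.4603, 0.3565, 0.1991]
tool_rot: [-0.0, 0.131, 0.991, 0.0]
wrist_force: [-0.6, 0.3, -0.3]
gripper_width: 1.0
grasp_force: 0.0
```

```bash
python3 - <<'E'
from h import *
o,s=state();print(o["t"],s,o["qpos"].round(2))
plan([(.46,.353,.2,2.87,0),(.46,.353,.108,2.87,0,.035)])
for c in("side","top"):
    for n in("scanner",):print(c,[(np.round(np.array(d["position"])*[512,384],1).tolist(),round(d["confidence"],2)) for d in robot.look_for(c,n)[:1]] if robot.get_image(c) is not None else 0)
a=robot.get_image("side");b=robot.get_image("top")
cv2.imwrite("pics/2.png",cv2.resize(np.hstack([a[200:340,200:350],b[150:290,70:220]])[:,:,::-1],None,fx=2.6,fy=2.6,interpolation=cv2.INTER_CUBIC))
E
```

```text
3.325 [0.46029644 0.35649075 0.19910179 2.87970934] [0.66 0.34 0.13 1.37 0.   0.92]
[[0,0,0.01,-0.1,-0.3,-0.1,0],[0,0,-0,0,-0,3.1,0],[0,0,-0,0,-0,3,0],[0,0,-0,0,-0,3.1,0]]
4 [0.46  0.353 0.108 2.87 ]
side [([274.2, 293.6], 0.74)]
top [([126.2, 225.9], 0.62)]
```

View pics/2.png

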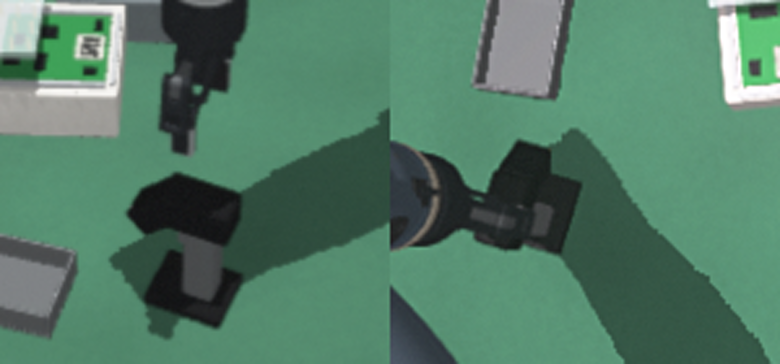

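The side view shows the fingertips hovering directly over the scanner head, at about (271,255), and the top view agrees. I'll go down and grip.

Request:
jog_arm(
  targets=[
    [0, 0, 0.01, -0.1, -0.3, 0, 0],
    [0, 0, 0, 0, 0, 3, 0],
    [0, 0, 0, 0, 0, 3, 0],
    [0, 0, 0, 0, 0, 3, 0],
    [0, 0, 0, 0, 0, 0, 0],
  ],
)

```text
t: 4.25
eef_pos: [0.4589, 0.3486, 0.1088]
tool_rot: [-0.001, 0.138, 0.99, -0.001]
wrist_force: [0.0, -1.1, 0.7]
gripper_width: 1.001
grasp_force: 0.0
```

Request:
jog_arm(
  targets=[
    [0, 0, 0, 0, 0, 0, 1],
    [0, 0, 0, 0, 0, 0, 1],
    [0, 0, 0, 0, 0, 0, 1],
    [0, 0, 0, 0, 0, 0, 1],
    [0, 0, 0, 0, 0, 0, 1],
  ],
)

```text
t: 4.88
eef_pos: [0.461, 0.3511, 0.1121]
tool_rot: [0.001, 0.138, 0.99, 0.001]
wrist_force: [0.5, 1.0, 6.7]
gripper_width: 0.464
grasp_force: 59.6
```

```bash
python3 - <<'E'
from h import *
plan([(.461,.351,.152,2.866,1,.02),(.47,.10,.15,3.23,1,.045),(.498,.0547,.147,3.23,1,.03)])
E
```

```text
[[0,0,-0,0,-0,-2,1],[0,0,-0,0,-0,-2,1],[0,0,-0.06,-1.3,-4,0,1],[0,0,-0.06,-1,-4,0.1,1],[0,0,-0.06,-0.8,-4.1,0,1]]
[[0,0,-0.06,-0.6,-4.2,0,1],[0,0,-0.06,-0.3,-4.2,0.1,1],[0,0,-0.07,-0,-4.2,0,1],[0,0,0,-1.2,-2.4,0.2,1],[0,0,0,-1.2,-2.3,0.1,1]]
10 [0.498 0.055 0.147 3.235]
```

Request:
jog_arm(
  targets=[
    [0, 0, 0, 0, 0, -2, 1],
    [0, 0, 0, 0, 0, -2, 1],
    [0, 0, -0.06, -1.3, -4, 0, 1],
    [0, 0, -0.06, -1, -4, 0.1, 1],
    [0, 0, -0.06, -0.8, -4.1, 0, 1],
  ],
)

```text
t: 5.5
eef_pos: [0.4641, 0.224, 0.1495]
tool_rot: [0.0, 0.047, 0.999, 0.0]
wrist_force: [1.0, 0.3, -3.7]
gripper_width: 0.46
grasp_force: 61.4
```

Request:
jog_arm(
  targets=[
    [0, 0, -0.06, -0.6, -4.2, 0, 1],
    [0, 0, -0.06, -0.3, -4.2, 0.1, 1],
    [0, 0, -0.07, 0, -4.2, 0, 1],
    [0, 0, 0, -1.2, -2.4, 0.2, 1],
    [0, 0, 0, -1.2, -2.3, 0.1, 1],
  ],
)

```text
t: 6.12
eef_pos: [0.4972, 0.053, 0.1457]
tool_rot: [0.0, -0.046, 0.999, 0.0]
wrist_force: [0.5, 0.9, -2.9]
gripper_width: 0.46
grasp_force: 61.4
```

Request:
jog_arm(
  targets=[
    [0, 0, 0, 0, 0, 0, 1],
    [0, 0, 0, 0, 0, 0, 1],
  ],
)

```text
t: 6.38
eef_pos: [0.4966, 0.0543, 0.1454]
tool_rot: [-0.0, -0.046, 0.999, 0.0]
wrist_force: [0.4, -0.5, -2.4]
gripper_width: 0.461
grasp_force: 61.5
```

```bash
python3 - <<'E'
from h import *
o,s=state();print(o["t"],s,o["wrist_force"])
a=robot.get_image("side");b=robot.get_image("top")
cv2.imwrite("pics/3.png",cv2.resize(np.hstack([a[130:280,190:320],b[120:270,150:290]])[:,:,::-1],None,fx=2.9,fy=2.9,interpolation=cv2.INTER_CUBIC))
P=dict(win=(63,0,97),fl=(43,35,0),fr=(43,-35,0),bl=(-43,35,0),br=(-43,-35,0),ht=(37,21,152),hb=(-37,21,152))
q=[.497,.0545,.088]
for n,m in P.items():
    X=place(q,[m])+[0,0,s[2]-.112];u=proj("side",X)[0];v=proj("top",X)[0]
    print(n,((u-[190,130])*2.9).round(),((v-[150,120])*2.9+[377,0]).round())
E
```

```text
6.375 [ 0.4965602   0.0543205   0.14539098 -3.04868383] [ 0.40405656 -0.48369609 -2.44137211]
win [183. 216.] [600. 205.]
fl [200. 306.] [570. 240.]
fr [203. 264.] [641. 233.]
bl [280. 309.] [579. 327.]
br [280. 266.] [650. 320.]
ht [207. 188.] [576. 229.]
hb [279. 189.] [584. 315.]
```

View pics/3.png

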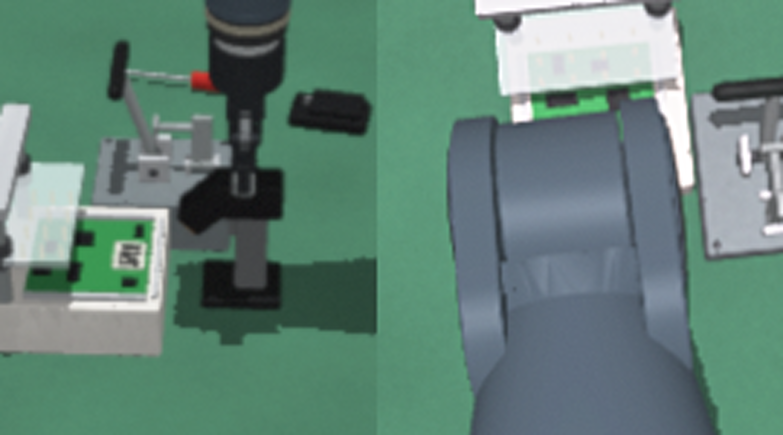

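The side view shows the scanner held upright, with its foot corners within 1 px of the prediction and its window facing the label at (234,218). I'll hold it there for over a second, then carry it back.

Request:
jog_arm(
  targets=[
    [0, 0, 0, 0, 0, 0, 1],
    [0, 0, 0, 0, 0, 0, 1],
    [0, 0, 0, 0, 0, 0, 1],
    [0, 0, 0, 0, 0, 0, 1],
    [0, 0, 0, 0, 0, 0, 1],
  ],
)

```text
t: 7.1
eef_pos: [0.4969, 0.0541, 0.1453]
tool_rot: [-0.0, -0.047, 0.999, 0.0]
wrist_force: [0.8, -0.3, -3.3]
gripper_width: 0.462
grasp_force: 61.5
```

Request:
jog_arm(
  targets=[
    [0, 0, 0, 0, 0, 0, 1],
    [0, 0, 0, 0, 0, 0, 1],
    [0, 0, 0, 0, 0, 0, 1],
    [0, 0, 0, 0, 0, 0, 1],
    [0, 0, 0, 0, 0, 0, 1],
  ],
)

```text
t: 7.72
eef_pos: [0.4969, 0.0541, 0.1453]
tool_rot: [-0.0, -0.047, 0.999, 0.0]
wrist_force: [0.0, -0.6, -2.7]
gripper_width: 0.458
grasp_force: 61.5
```

```bash
python3 - <<'E'
from h import *
o,s=state();print(o["t"],s,o["wrist_force"])
plan([(.47,.10,.147,-3.05,1,.03),(.45,.33,.147,-3.23,1,.045),(.45,.33,.122,-3.23,1,.015)])
E
```

```text
7.725 [ 0.49693448  0.05412986  0.14531656 -3.04839856] [ 0.02972367 -0.63702546 -2.69674193]
[[0,0,0,1.1,2.4,-0.1,1],[0,0,0,1.2,2.4,-0.1,1],[0,0,0.03,-0,3.9,0,1],[0,0,0.03,0,3.8,0,1],[0,0,0.03,0.2,3.8,0,1]]
[[0,0,0.03,0.4,3.9,0,1],[0,0,0.03,0.4,3.8,0,1],[0,0,0.03,0.5,3.8,0,1],[0,0,0,0,0,1.3,1],[0,0,0,0,0,1.2,1]]
10 [ 0.45   0.33   0.122 -3.228]
```

Request:
jog_arm(
  targets=[
    [0, 0, 0, 1.1, 2.4, -0.1, 1],
    [0, 0, 0, 1.2, 2.4, -0.1, 1],
    [0, 0, 0.03, 0, 3.9, 0, 1],
    [0, 0, 0.03, 0, 3.8, 0, 1],
    [0, 0, 0.03, 0.2, 3.8, 0, 1],
  ],
)

```text
t: 8.35
eef_pos: [0.4602, 0.2157, 0.1475]
tool_rot: [0.0, -0.001, 1.0, 0.0]
wrist_force: [0.4, 0.0, -3.8]
gripper_width: 0.467
grasp_force: 61.6
```

Request:
jog_arm(
  targets=[
    [0, 0, 0.03, 0.4, 3.9, 0, 1],
    [0, 0, 0.03, 0.4, 3.8, 0, 1],
    [0, 0, 0.03, 0.5, 3.8, 0, 1],
    [0, 0, 0, 0, 0, 1.3, 1],
    [0, 0, 0, 0, 0, 1.2, 1],
  ],
)

```text
t: 8.98
eef_pos: [0.4499, 0.3293, 0.1213]
tool_rot: [-0.0, 0.043, 0.999, -0.0]
wrist_force: [-0.5, -1.0, -3.7]
gripper_width: 0.461
grasp_force: 61.8
```

Request:
jog_arm(
  targets=[
    [0, 0, 0, 0, 0, 0.3, 1],
    [0, 0, 0, 0, 0, 0.2, 1],
    [0, 0, 0, 0, 0, 0, 1],
  ],
)

```text
t: 9.35
eef_pos: [0.4506, 0.3293, 0.1176]
tool_rot: [0.0, 0.044, 0.999, 0.0]
wrist_force: [0.1, 0.5, -2.8]
gripper_width: 0.464
grasp_force: 61.8
```

Request:
jog_arm(
  targets=[
    [0, 0, 0, 0, 0, 0.2, 1],
    [0, 0, 0, 0, 0, 0.1, 1],
    [0, 0, 0, 0, 0, 0, 1],
  ],
)

```text
t: 9.72
eef_pos: [0.4503, 0.3298, 0.1143]
tool_rot: [-0.0, 0.043, 0.999, 0.0]
wrist_force: [0.4, 0.5, -2.6]
gripper_width: 0.462
grasp_force: 61.8
```

Request:
jog_arm(
  targets=[
    [0, 0, 0, 0, 0, 0.1, 1],
    [0, 0, 0, 0, 0, 0.1, 1],
    [0, 0, 0, 0, 0, 0, 1],
  ],
)

```text
t: 10.1
eef_pos: [0.4503, 0.3298, 0.1124]
tool_rot: [0.0, 0.043, 0.999, 0.0]
wrist_force: [0.0, -0.3, -3.1]
gripper_width: 0.461
grasp_force: 61.9
```

Request:
jog_arm(
  targets=[
    [0, 0, 0, 0, 0, 0.1, 1],
    [0, 0, 0, 0, 0, 0, 1],
  ],
)

```text
t: 10.35
eef_pos: [0.4506, 0.3302, 0.1122]
tool_rot: [0.0, 0.043, 0.999, 0.001]
wrist_force: [-2.5, 0.6, 4.6]
gripper_width: 0.459
grasp_force: 62.9
```

Request:
jog_arm(
  targets=[
    [0, 0, 0, 0, 0, 0.1, 1],
    [0, 0, 0, 0, 0, 0, 1],
  ],
)

```text
t: 10.6
eef_pos: [0.4509, 0.3306, 0.1121]
tool_rot: [0.001, 0.043, 0.999, 0.001]
wrist_force: [-3.2, 0.3, 11.5]
gripper_width: 0.46
grasp_force: 63.8
```

Request:
jog_arm(
  targets=[
    [0, 0, 0, 0, 0, -0.1, 1],
    [0, 0, 0, 0, 0, 0, 0],
    [0, 0, 0, 0, 0, 0, 0],
    [0, 0, 0, 0, 0, 0, 0],
    [0, 0, 0, 0, 0, 0, 0],
  ],
)

```text
t: 11.22
eef_pos: [0.4503, 0.3297, 0.1112]
tool_rot: [-0.0, 0.043, 0.999, -0.0]
wrist_force: [0.5, -0.3, 0.4]
gripper_width: 1.001
grasp_force: 0.0
```

```bash
python3 - <<'E'
from h import *
o,s=state();print(o["t"],s,o["wrist_force"],o["gripper_width"])
p=[.6343,-.0035,.0882]
y=-3.228
# catch: shut fingers, at station y -60 beside tab (board side), tab mid height
for m in((-85,-60,220),(-85,-60,128),(-85,-84,128),(-85,-150,100)):print(m,place(p,[m]).round(4))
E
```

```text
11.225 [0.45032441 0.32971274 0.11121054 3.05474495] [ 0.50304144 -0.25550098  0.36810141] 1.0014800736079004
(-85, -60, 220) [[ 0.5549 -0.0708  0.22  ]]
(-85, -60, 128) [[ 0.5549 -0.0708  0.128 ]]
(-85, -84, 128) [[ 0.557  -0.0947  0.128 ]]
(-85, -150, 100) [[ 0.5628 -0.1604  0.1   ]]
```

```bash
python3 - <<'E'
from h import *
p=[.6343,-.0035,.0882]
def W(x,y,z,c,st,yaw=3.23):return (*place(p,[(x,y,z)])[0],yaw,c,st)
s=state()[1]
a=[(*s[:2],.24,s[3],0,.045),W(-88,-55,240,1,.058),W(-88,-55,122,1,.045)]
plan(a,start=s)
print("push")
b=[]
for th in np.arange(0,1.31,.26):
    y=-90-42*np.sin(th)+5*np.cos(th)+14.5;z=80+42*np.cos(th)+5*np.sin(th)
    b.append(W(-88,y,z,1,.012))
plan(b,start=np.array(W(-88,-55,122,1,0)[:4]))
E
```

```text
[[0,0,-0,0,0,-4.3,0],[0,0,-0,0,0,-4.3,0],[0,0,-0,0,0,-4.3,0],[0,0,-0.02,-1.7,-4.8,0,1],[0,0,-0.02,-1.6,-4.9,0,1]]
[[0,0,-0.03,-1.5,-4.9,0,1],[0,0,-0.02,-1.3,-4.9,0,1],[0,0,-0.02,-1.3,-4.9,0,1],[0,0,-0.02,-1.1,-5,0,1],[0,0,-0.02,-1.1,-5,0,1]]
[[0,0,-0.03,-0.9,-5,0,1],[0,0,0,-0,-0,3.9,1],[0,0,0,-0,-0,4,1],[0,0,0,-0,-0,3.9,1]]
14 [ 0.551 -0.066  0.122  3.235]
push
[[0,0,-0,0,-0.8,0,1],[0,0,-0,0,-0.7,0,1],[0,0,-0,0,-1.1,0,1],[0,0,-0,0,-1.1,0.3,1],[0,0,-0,0,-0.9,0.6,1]]
[[0,0,-0,0,-0.8,0.7,1],[0,0,-0,0,-0.6,1,1]]
7 [ 0.557 -0.126  0.096  3.23 ]
```

Request:
jog_arm(
  targets=[
    [0, 0, 0, 0, 0, -4.3, 0],
    [0, 0, 0, 0, 0, -4.3, 0],
    [0, 0, 0, 0, 0, -4.3, 0],
    [0, 0, -0.02, -1.7, -4.8, 0, 1],
    [0, 0, -0.02, -1.6, -4.9, 0, 1],
  ],
)

```text
t: 11.85
eef_pos: [0.4762, 0.2299, 0.2408]
tool_rot: [0.001, 0.022, 1.0, 0.0]
wrist_force: [0.3, -0.1, -0.5]
gripper_width: 0.608
grasp_force: 0.0
```

Request:
jog_arm(
  targets=[
    [0, 0, -0.03, -1.5, -4.9, 0, 1],
    [0, 0, -0.02, -1.3, -4.9, 0, 1],
    [0, 0, -0.02, -1.3, -4.9, 0, 1],
    [0, 0, -0.02, -1.1, -5, 0, 1],
    [0, 0, -0.02, -1.1, -5, 0, 1],
  ],
)

```text
t: 12.48
eef_pos: [0.5394, -0.0182, 0.2404]
tool_rot: [0.0, -0.032, 0.999, 0.0]
wrist_force: [0.1, 0.2, 0.5]
gripper_width: -0.002
grasp_force: 0.0
```

Request:
jog_arm(
  targets=[
    [0, 0, -0.03, -0.9, -5, 0, 1],
    [0, 0, 0, 0, 0, 3.9, 1],
    [0, 0, 0, 0, 0, 4, 1],
    [0, 0, 0, 0, 0, 0, 1],
  ],
)

```text
t: 12.98
eef_pos: [0.5492, -0.0658, 0.1589]
tool_rot: [-0.003, -0.046, 0.999, 0.001]
wrist_force: [-0.1, 0.6, 0.7]
gripper_width: -0.0
grasp_force: 0.0
```

```bash
python3 - <<'E'
from h import *
o,s=state();print(o["t"],s,o["wrist_force"],o["gripper_width"])
a=robot.get_image("side");b=robot.get_image("top")
cv2.imwrite("pics/4.png",cv2.resize(np.hstack([a[130:340,180:330],b[110:320,85:235]])[:,:,::-1],None,fx=2.6,fy=2.6,interpolation=cv2.INTER_CUBIC))
E
```

```text
12.975 [ 0.54922201 -0.06583311  0.15890537 -3.04879362] [-0.09821379  0.57965602  0.74865781] -0.0001853169039813096
```

View pics/4.png

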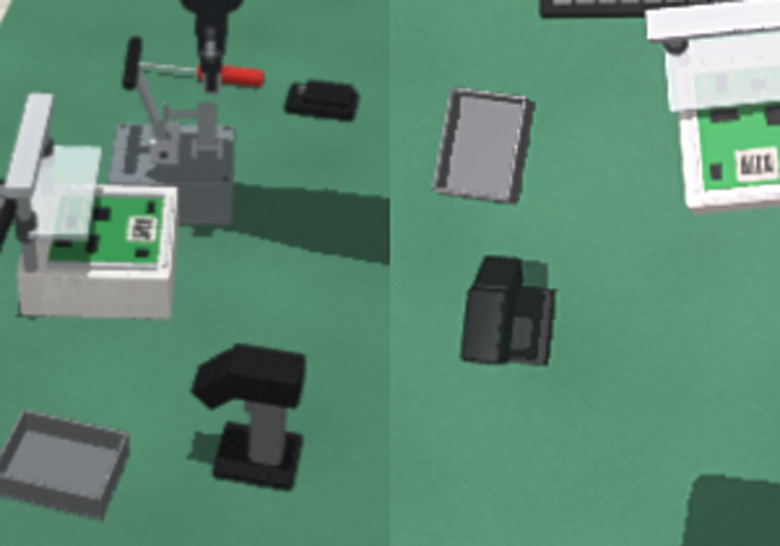

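The scanner stands upright on the bench at about side (280,288). The closed fingers at side (261,162) are in line with the catch tab, on its board side. I'll go down and push.

Request:
jog_arm(
  targets=[
    [0, 0, 0, 0, 0, 3.7, 1],
    [0, 0, 0, 0, 0, 0, 1],
    [0, 0, 0, 0, -0.8, 0, 1],
    [0, 0, 0, 0, -0.7, 0, 1],
    [0, 0, 0, 0, -1.1, 0, 1],
  ],
)

```text
t: 13.7
eef_pos: [0.5543, -0.0925, 0.1253]
tool_rot: [0.001, -0.047, 0.999, -0.0]
wrist_force: [-0.3, -0.3, 1.1]
gripper_width: 0.001
grasp_force: 0.0
```

Request:
jog_arm(
  targets=[
    [0, 0, 0, 0, -1.1, 0.3, 1],
    [0, 0, 0, 0, -0.9, 0.6, 1],
    [0, 0, 0, 0, -0.8, 0.7, 1],
    [0, 0, 0, 0, -0.6, 1, 1],
    [0, 0, 0, 0, 0, 0, 1],
  ],
)

```text
t: 14.32
eef_pos: [0.5561, -0.1258, 0.0971]
tool_rot: [-0.001, -0.046, 0.999, 0.0]
wrist_force: [-0.1, 0.1, -0.2]
gripper_width: 0.001
grasp_force: 0.0
```

```bash
python3 - <<'E'
from h import *
o,s=state();print(o["t"],s,o["wrist_force"],o["gripper_width"])
a=robot.get_image("side");b=robot.get_image("top")
cv2.imwrite("pics/5.png",cv2.resize(np.hstack([a[130:230,200:300],b[110:210,230:330]])[:,:,::-1],None,fx=3.9,fy=3.9,interpolation=cv2.INTER_CUBIC))
E
```

```text
14.325 [ 0.55609959 -0.12577994  0.09705664 -3.04887024] [-0.08696458  0.08947843 -0.22251024] 0.0008459424467350859
```

View pics/5.png

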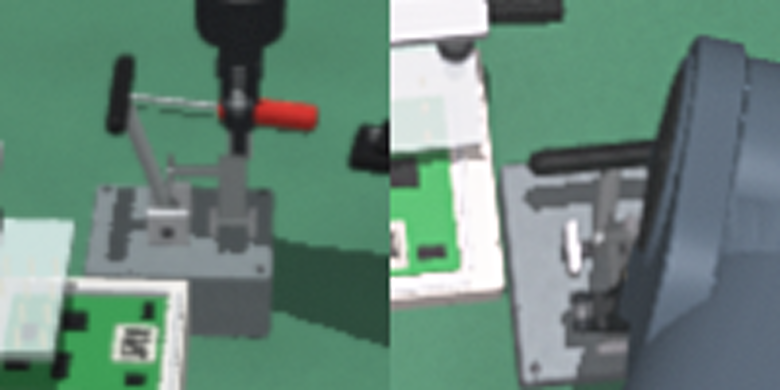

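The view is ambiguous, because a tab lying over also extends upwards in the side image. I'll compute where its parts would project for each angle.

```bash
python3 - <<'E'
from h import *
p=[.6343,-.0035,.0882]
for th in(0,.5,.9,1.1,1.35):
    f=lambda x,r:proj("side",place(p,[(x,-90-r*np.sin(th),80+r*np.cos(th))]))[0]
    print(th,[((f(x,r)-[200,130])*3.9).round().tolist() for x,r in((-97,65),(-73,65),(-28,50))])
print(((proj("side",[[.556,-.126,.097]])-[200,130])*3.9).round())
a=robot.get_image("side")
for n in("catch_top","catch"):print(n,[(np.array(d["position"])*[512,384],d["confidence"]) for d in robot.look_for("side",n)])
E
```

```text
0 [[249.0, 159.0], [221.0, 158.0], [168.0, 171.0]]
0.5 [[250.0, 146.0], [222.0, 145.0], [170.0, 161.0]]
0.9 [[251.0, 149.0], [223.0, 148.0], [172.0, 163.0]]
1.1 [[251.0, 154.0], [224.0, 154.0], [172.0, 167.0]]
1.35 [[251.0, 165.0], [224.0, 164.0], [173.0, 175.0]]
[[240. 187.]]
catch_top [(array([256.7168, 175.4112]), 0.55), (array([226.816, 209.088]), 0.5)]
catch [(array([256.6144, 175.9104]), 0.66)]
```

```bash
python3 - <<'E'
from h import *
p=[.6343,-.0035,.0882]
def W(x,y,z,c,st,yaw=1.659):return (*place(p,[(x,y,z)])[0],yaw,c,st)
s=state()[1];s[3]+=2*np.pi
plan([(s[0],s[1]-.006,s[2]-.004,s[3],1),(s[0],s[1]-.006,.26,s[3],1),(.5,.14,.27,1.659,0)],start=s)
E
```

```text
[[0,0,-0,0.1,-0.6,0.4,1],[0,0,-0,-0,0,-5.5,1],[0,0,-0,-0,0,-5.5,1],[0,0,-0,-0,0,-5.5,1],[0,0,0.18,0.3,3.1,-0.1,0]]
[[0,0,0.17,0.9,2.9,-0.1,0],[0,0,0.18,1.4,2.8,-0.1,0],[0,0,0.17,1.8,2.4,-0.2,0],[0,0,0.18,2.3,2.1,-0.1,0],[0,0,0.17,2.6,1.7,-0.1,0]]
[[0,0,0.18,2.8,1.3,-0.1,0],[0,0,0.17,3,0.7,-0.1,0],[0,0,0.18,3.1,0.1,-0.1,0]]
13 [0.499 0.14  0.27  1.655]
```

Request:
jog_arm(
  targets=[
    [0, 0, 0, 0, -0.6, 0.4, 1],
    [0, 0, 0, 0, 0, 0, 1],
    [0, 0, 0, 0, 0, -5.5, 1],
    [0, 0, 0, 0, 0, -5.5, 1],
    [0, 0, 0, 0, 0, -5.5, 1],
  ],
)

```text
t: 15.2
eef_pos: [0.5572, -0.1315, 0.2611]
tool_rot: [0.0, -0.047, 0.999, 0.0]
wrist_force: [1.2, -0.3, -0.0]
gripper_width: -0.0
grasp_force: 0.0
```

Request:
jog_arm(
  targets=[
    [0, 0, 0.18, 0.3, 3.1, -0.1, 0],
    [0, 0, 0.17, 0.9, 2.9, -0.1, 0],
    [0, 0, 0.18, 1.4, 2.8, -0.1, 0],
    [0, 0, 0.17, 1.8, 2.4, -0.2, 0],
    [0, 0, 0.18, 2.3, 2.1, -0.1, 0],
  ],
)

```text
t: 15.82
eef_pos: [0.5254, 0.0199, 0.2655]
tool_rot: [0.0, 0.386, 0.922, 0.0]
wrist_force: [0.8, 1.2, 0.1]
gripper_width: 1.0
grasp_force: 0.0
```

Request:
jog_arm(
  targets=[
    [0, 0, 0.17, 2.6, 1.7, -0.1, 0],
    [0, 0, 0.18, 2.8, 1.3, -0.1, 0],
    [0, 0, 0.17, 3, 0.7, -0.1, 0],
    [0, 0, 0.18, 3.1, 0.1, -0.1, 0],
    [0, 0, 0, 0, 0, 0, 0],
  ],
)

```text
t: 16.45
eef_pos: [0.5, 0.1417, 0.2694]
tool_rot: [-0.0, 0.676, 0.737, 0.0]
wrist_force: [0.2, -0.3, -0.8]
gripper_width: 1.001
grasp_force: 0.0
```

```bash
python3 - <<'E'
from h import *
p=[.6343,-.0035,.0882]
o,s=state();print(o["t"],s,o["qpos"].round(2))
a=robot.get_image("side");b=robot.get_image("top")
cv2.imwrite("pics/6.png",cv2.resize(np.hstack([a[130:230,200:300],b[110:210,230:330]])[:,:,::-1],None,fx=3.9,fy=3.9,interpolation=cv2.INTER_CUBIC))
for th in(0,1.,1.35):
    f=lambda x,r:proj("top",place(p,[(x,-90-r*np.sin(th),80+r*np.cos(th))]))[0]
    print(th,[((f(x,r)-[130,110])*3.9).round().tolist() for x,r in((-97,65),(-73,65),(-28,50))])
print(((proj("top",place(p,[(8.4,-35,209),(8.4,-145,209),(8.4,-90,209)]))-[130,110])*3.9).round())
E
```

```text
16.45 [0.49997645 0.14165513 0.26941253 1.65625501] [0.28 0.22 0.14 1.5  0.   1.76]
0 [[619.0, 330.0], [615.0, 295.0], [605.0, 233.0]]
1.0 [[692.0, 327.0], [688.0, 293.0], [661.0, 233.0]]
1.35 [[700.0, 329.0], [696.0, 296.0], [668.0, 236.0]]
[[525. 164.]
 [695. 148.]
 [611. 156.]]
```

View pics/6.png

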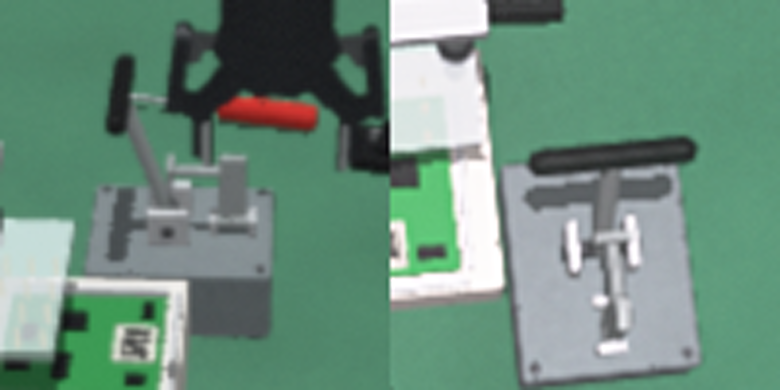

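The top view shows the catch still upright, with its tab at about (624,315), so the fingers missed it. I'll check the fingertip's true position against the projected TCP.

```bash
python3 - <<'E'
from h import *
p=[.6343,-.0035,.0882]
print("pic4",((proj("side",[[.5492,-.0658,.1589]])-[180,130])*2.6).round())
print("pic5",((proj("side",[[.556,-.126,.097]])-[200,130])*3.9).round(), "top",((proj("top",[[.556,-.126,.097]])-[130,110])*3.9).round())
s=state()[1];R=rot(s[3])
for d in(.0425,-.0425):print("pic6",((proj("side",[s[:3]+R@[0,d,-.013],s[:3]+R@[0,d,0]])-[200,130])*3.9).round().tolist())
for n,x in(("lugF",-102),("lugB",-68)):print(n,((proj("top",place(p,[(x,-90,86)]))-[130,110])*3.9).round(),((proj("side",place(p,[(x,-90,86)]))-[200,130])*3.9).round())
print("tab top",((proj("top",place(p,[(x,-90,145) for x in(-97,-73)]))-[130,110])*3.9).round(),((proj("side",place(p,[(x,-90,145)for x in(-97,-73)]))-[200,130])*3.9).round())
a=cv2.imread("pics/6.png");b=cv2.imread("pics/t1.png")
t0=cv2.imread("pics/top0.png")[165:215,260:310];s0=cv2.imread("pics/side0.png")[150:200,225:285]
t1=robot.get_image("top")[165:215,260:310,::-1];s1=robot.get_image("side")[150:200,225:285,::-1]
f=lambda i:cv2.resize(i,None,fx=5,fy=5,interpolation=cv2.INTER_CUBIC)
cv2.imwrite("pics/7.png",np.vstack([np.hstack([f(t0),f(s0)]),np.hstack([f(t1),f(s1)])]))
E
```

```text
pic4 [[212. 113.]]
pic5 [[240. 187.]] top [[646. 323.]]
pic6 [[214.0, 199.0], [214.0, 214.0]]
pic6 [[335.0, 202.0], [334.0, 217.0]]
lugF [[610. 346.]] [[254. 215.]]
lugB [[605. 299.]] [[215. 214.]]
tab top [[619. 330.]
 [615. 295.]] [[249. 159.]
 [221. 158.]]
```

View pics/7.png

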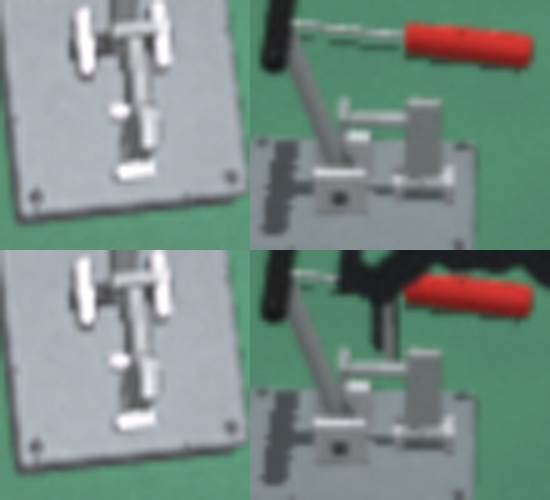

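Last picture, initial against now: the catch is unchanged. The real fingertips sit about 28 mm higher than the reported TCP (picture 4: tip at row 92, projection at row 113), so they passed over the tab. I'll repeat the push with that offset.

```bash
python3 - <<'E'
from h import *
p=[.6343,-.0035,.0882]
def W(x,y,z,c,st,yaw=1.659):return (*place(p,[(x,y,z-28)])[0],yaw,c,st)
s=state()[1]
plan([W(-88,-55,240,1,.058),W(-88,-55,122,1,.045)],start=s)
print("push");b=[]
for th in np.arange(0,1.31,.26):
    y=-90-42*np.sin(th)+5*np.cos(th)+11;z=80+42*np.cos(th)+5*np.sin(th)
    b.append(W(-88,y,z,1,.012))
plan(b,start=np.array(W(-88,-55,122,1,0)[:4]))
E
```

```text
[[0,0,-0,-5.2,0.8,1.4,1],[0,0,-0,-5.3,0.9,1.5,1],[0,0,-0,-5.2,0.8,1.4,1],[0,0,-0,-5.2,0.8,1.4,1],[0,0,-0,-0,0,3.9,1]]
[[0,0,-0,-0,0,4,1],[0,0,-0,-0,0,3.9,1]]
7 [ 0.551 -0.066  0.094  1.656]
push
[[0,0,-0,-0.9,-0,0,1],[0,0,-0,-1,-0,0,1],[0,0,-0,-1.1,-0,0,1],[0,0,-0,-1.1,-0,0.3,1],[0,0,-0,-0.9,-0,0.6,1]]
[[0,0,-0,-0.8,-0,0.7,1],[0,0,-0,-0.5,-0,1,1]]
7 [ 0.557 -0.129  0.068  1.659]
```

Request:
jog_arm(
  targets=[
    [0, 0, 0, -5.2, 0.8, 1.4, 1],
    [0, 0, 0, -5.3, 0.9, 1.5, 1],
    [0, 0, 0, -5.2, 0.8, 1.4, 1],
    [0, 0, 0, -5.2, 0.8, 1.4, 1],
    [0, 0, 0, 0, 0, 3.9, 1],
  ],
)

```text
t: 17.27
eef_pos: [0.5525, -0.07, 0.1737]
tool_rot: [0.002, 0.678, 0.735, 0.001]
wrist_force: [0.8, 0.8, -0.5]
gripper_width: 0.002
grasp_force: 0.0
```

Request:
jog_arm(
  targets=[
    [0, 0, 0, 0, 0, 4, 1],
    [0, 0, 0, 0, 0, 3.9, 1],
    [0, 0, 0, 0, 0, 0, 1],
    [0, 0, 0, 0, 0, 0, 1],
  ],
)

```text
t: 17.77
eef_pos: [0.5515, -0.0659, 0.0957]
tool_rot: [0.0, 0.677, 0.736, 0.0]
wrist_force: [0.0, -0.5, 1.1]
gripper_width: 0.002
grasp_force: 0.0
```

```bash
python3 - <<'E'
from h import *
o,s=state();print(o["t"],s,o["wrist_force"],o["gripper_width"])
a=robot.get_image("side")
cv2.imwrite("pics/8.png",cv2.resize(a[130:200,220:300,::-1],None,fx=6,fy=6,interpolation=cv2.INTER_CUBIC))
for dz in(0,.015,.028,.04):print(dz,((proj("side",[s[:3]+[0,0,dz]])-[220,130])*6).round())
E
```

```text
17.775 [ 0.55146085 -0.06588722  0.0956639   1.65474437] [ 0.00183343 -0.45880258  1.11248138] 0.0022827580256739722
0 [[244. 354.]]
0.015 [[244. 332.]]
0.028 [[245. 313.]]
0.04 [[245. 295.]]
```

View pics/8.png

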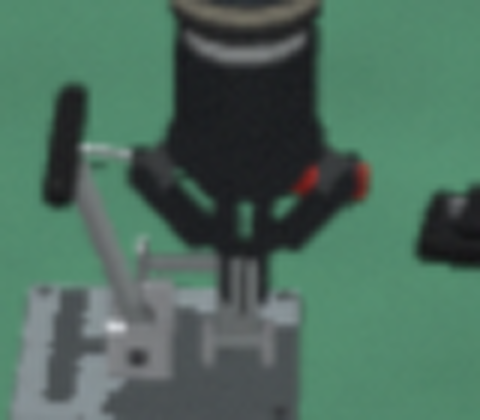

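The fingertips now show in front of the tab, ending at row 315, which confirms the 28 mm offset. Now the push.

Request:
jog_arm(
  targets=[
    [0, 0, 0, -0.9, 0, 0, 1],
    [0, 0, 0, -1, 0, 0, 1],
    [0, 0, 0, -1.1, 0, 0, 1],
    [0, 0, 0, -1.1, 0, 0.3, 1],
    [0, 0, 0, -0.9, 0, 0.6, 1],
  ],
)

```text
t: 18.45
eef_pos: [0.5552, -0.1161, 0.0852]
tool_rot: [0.0, 0.677, 0.736, 0.0]
wrist_force: [0.2, 0.6, 2.1]
gripper_width: -0.004
grasp_force: 0.6
```

Request:
jog_arm(
  targets=[
    [0, 0, 0, -0.8, 0, 0.7, 1],
    [0, 0, 0, -0.5, 0, 1, 1],
    [0, 0, 0, 0, 0, 0.1, 1],
    [0, 0, 0, 0, 0, 0, 1],
  ],
)

```text
t: 18.95
eef_pos: [0.5558, -0.1279, 0.0669]
tool_rot: [-0.0, 0.677, 0.736, -0.0]
wrist_force: [0.5, -0.1, 0.4]
gripper_width: -0.001
grasp_force: 0.0
```

Request:
jog_arm(
  targets=[
    [0, 0, 0, 0, 0, -5.5, 1],
    [0, 0, 0, 0, 0, -5.5, 0],
    [0, 0, 0, 0, 0, -5.5, 0],
    [0, 0, 0, 5.5, 0, -1, 0],
    [0, 0, 0, 5.5, 0, 0, 0],
  ],
)

```text
t: 19.58
eef_pos: [0.5474, -0.0174, 0.244]
tool_rot: [0.001, 0.677, 0.736, 0.001]
wrist_force: [0.3, 0.1, 0.2]
gripper_width: 0.846
grasp_force: 0.0
```

Request:
jog_arm(
  targets=[
    [0, 0, 0, 5.5, -1, 0, 0],
    [0, 0, 0, 5.5, -1, 0, 0],
    [0, 0, 0, 5, -1, 0, 0],
    [0, 0, 0, 0, 0, 0, 0],
  ],
)

```text
t: 20.08
eef_pos: [0.5024, 0.1417, 0.2427]
tool_rot: [-0.0, 0.675, 0.738, 0.0]
wrist_force: [-0.3, -1.0, -0.0]
gripper_width: 0.997
grasp_force: 0.0
```

```bash
python3 - <<'E'
from h import *
p=[.6343,-.0035,.0882]
def W(x,y,z,c,st,yaw=1.659):return (*place(p,[(x,y,z-28)])[0],yaw,c,st)
o,s=state();print(o["t"],s,o["qpos"].round(2))
a=robot.get_image("side");b=robot.get_image("top")
cv2.imwrite("pics/9.png",cv2.resize(np.hstack([a[130:230,200:300],b[110:210,230:330]])[:,:,::-1],None,fx=3.9,fy=3.9,interpolation=cv2.INTER_CUBIC))
plan([W(8.4,-60,265,0,.055),W(8.4,-60,191,0,.04)],start=s)
E
```

```text
20.075 [0.502354   0.14165272 0.2427019  1.65977977] [0.27 0.22 0.08 1.43 0.   1.76]
[[0,0,0,-4.3,2.5,0.1,0],[0,0,0,-4.4,2.6,0.1,0],[0,0,0,-4.3,2.5,0.1,0],[0,0,0,-4.3,2.6,0.2,0],[0,0,0,-4.3,2.5,0.1,0]]
[[0,0,0,-0,-0,3.7,0],[0,0,0,-0,-0,3.7,0]]
7 [ 0.648 -0.062  0.163  1.66 ]
```

View pics/9.png

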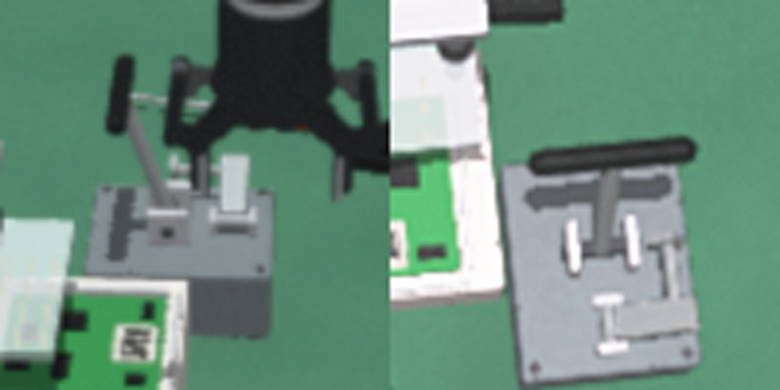

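The catch now lies right over to the -y side (top view, tab from 610 to 697), roughly 1.2 rad. Next the lever: approach, descend and grip.

Request:
jog_arm(
  targets=[
    [0, 0, 0, -4.3, 2.5, 0.1, 0],
    [0, 0, 0, -4.4, 2.6, 0.1, 0],
    [0, 0, 0, -4.3, 2.5, 0.1, 0],
    [0, 0, 0, -4.3, 2.6, 0.2, 0],
    [0, 0, 0, -4.3, 2.5, 0.1, 0],
  ],
)

```text
t: 20.8
eef_pos: [0.6489, -0.0694, 0.2362]
tool_rot: [0.0, 0.678, 0.736, -0.0]
wrist_force: [1.0, -0.0, -0.6]
gripper_width: 0.999
grasp_force: 0.0
```

Request:
jog_arm(
  targets=[
    [0, 0, 0, 0, 0, 0, 0],
    [0, 0, 0, 0, 0, 3.7, 0],
    [0, 0, 0, 0, 0, 3.7, 0],
    [0, 0, 0, 0, 0, 0, 0],
  ],
)

```text
t: 21.3
eef_pos: [0.6459, -0.0664, 0.16]
tool_rot: [-0.002, 0.677, 0.736, -0.002]
wrist_force: [-0.9, 0.4, 0.4]
gripper_width: 0.994
grasp_force: 0.0
```

Request:
jog_arm(
  targets=[
    [0, 0, 0, 0, 0, 0, 1],
    [0, 0, 0, 0, 0, 0, 1],
    [0, 0, 0, 0, 0, 0, 1],
    [0, 0, 0, 0, 0, 0, 1],
    [0, 0, 0, 0, 0, 0, 1],
  ],
)

```text
t: 21.92
eef_pos: [0.6494, -0.066, 0.1632]
tool_rot: [0.001, 0.677, 0.736, 0.001]
wrist_force: [4.7, 1.1, 4.2]
gripper_width: 0.189
grasp_force: 58.9
```

```bash
python3 - <<'E'
from h import *
p=[.6343,-.0035,.0882]
o,s=state();print(o["t"],s,o["wrist_force"],o["gripper_width"],o["grasp_force"])
b=[]
c,n=np.cos(p[2]),np.sin(p[2])
for q in np.r_[np.arange(.1,.91,.1),.94]:
    f=.3-q;dx=.130*(np.sin(f)-np.sin(.3));dz=.130*(np.cos(f)-np.cos(.3))
    b.append((s[0]+dx*c,s[1]+dx*n,s[2]+dz,s[3],1,.02))
plan(b,start=s)
E
```

```text
21.925 [ 0.64942667 -0.06603487  0.16319893  1.65504786] [4.70737902 1.1201802  4.20198548] 0.1894777078743064 58.87016236782074
[[0,0,-0,-0,-1.3,-0.3,1],[0,0,-0,-0,-1.2,-0.2,1],[0,0,-0,-0,-1.3,-0.1,1],[0,0,-0,-0,-1.3,0.1,1],[0,0,-0,-0,-1.3,0.2,1]]
[[0,0,-0,-0,-1.3,0.3,1],[0,0,-0,-0,-1.2,0.4,1],[0,0,-0,-0,-1.2,0.6,1],[0,0,-0,-0,-1.1,0.7,1],[0,0,-0,-0,-0.4,0.3,1]]
10 [ 0.534 -0.076  0.143  1.655]
```

Request:
jog_arm(
  targets=[
    [0, 0, 0, 0, -1.3, -0.3, 1],
    [0, 0, 0, 0, -1.2, -0.2, 1],
    [0, 0, 0, 0, -1.3, -0.1, 1],
    [0, 0, 0, 0, -1.3, 0.1, 1],
    [0, 0, 0, 0, -1.3, 0.2, 1],
  ],
)

```text
t: 22.55
eef_pos: [0.5885, -0.0716, 0.1689]
tool_rot: [0.004, 0.677, 0.736, 0.003]
wrist_force: [11.0, 0.4, 15.8]
gripper_width: 0.185
grasp_force: 61.4
```

Request:
jog_arm(
  targets=[
    [0, 0, 0, 0, -1.3, 0.3, 1],
    [0, 0, 0, 0, -1.2, 0.4, 1],
    [0, 0, 0, 0, -1.2, 0.6, 1],
    [0, 0, 0, 0, -1.1, 0.7, 1],
    [0, 0, 0, 0, 0, 0, 1],
  ],
)

```text
t: 23.18
eef_pos: [0.5387, -0.0761, 0.1473]
tool_rot: [0.003, 0.677, 0.736, 0.002]
wrist_force: [4.5, -2.4, 8.4]
gripper_width: 0.181
grasp_force: 62.8
```

Request:
jog_arm(
  targets=[
    [0, 0, 0, 0, -0.4, 0.3, 1],
    [0, 0, 0, 0, 0, 0, 1],
    [0, 0, 0, 0, 0, 0, 1],
  ],
)

```text
t: 23.55
eef_pos: [0.5385, -0.0762, 0.1468]
tool_rot: [0.005, 0.677, 0.736, 0.004]
wrist_force: [10.4, 2.2, 24.1]
gripper_width: 0.186
grasp_force: 64.3
```

```bash
python3 - <<'E'
from h import *
p=[.6343,-.0035,.0882]
o,s=state();print(o["t"],s,o["wrist_force"],o["gripper_width"],o["grasp_force"])
a=robot.get_image("side")
cv2.imwrite("pics/10.png",cv2.resize(a[110:330,190:340,::-1],None,fx=2.7,fy=2.7,interpolation=cv2.INTER_CUBIC))
for q in(.7,.9):
    f=.3-q;print(q,((proj("side",place(p,[(-30+130*np.sin(f),y,85+130*np.cos(f)) for y in(-35,-145)]))-[190,110])*2.7).round().tolist())
E
```

```text
23.55 [ 0.53853784 -0.07617282  0.14682026  1.65524907] [10.38808918  2.21494373 24.05032455] 0.18556429436678187 64.31145787239075
0.7 [[184.0, 149.0], [188.0, 99.0]]
0.9 [[204.0, 158.0], [206.0, 107.0]]
```

View pics/10.png

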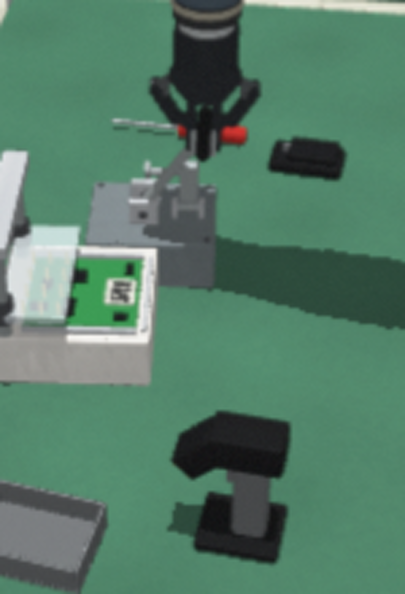

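The handle sits at (205,150), which matches 0.9 rad, and further commands did not move it, so the lever is at its stop. The press plate is down and the scanner is upright. Handing in.

```bash
python3 -c "
from station import robot
print(robot.finish_job())"
```

```text
the job is handed in; nothing more can be done
None
```

I handed the job in at about 24 s: label scanned from about 8 cm, scanner back upright on the bench, catch flipped over at about 1.2 rad on the second push (the first passed over it), and the lever held at its stop; the hand-in gave no verdict.

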